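# Lengthen the telescopic bar rest by one hole

### The arm

A 6-joint arm with a two-finger parallel gripper is mounted at the origin on a cart in front of the work surface, level with it; the furniture and walls round the work are solid. World frame = base frame: x ahead of the robot, y to its left, z up, the work surface at z = 0. Lengths are in mm, angles in degrees, forces in N, time in s.
With the tool pointing down it reaches from about 300 to 850 mm from the base axis. Payload 4.2 kg.
Tool frame: the origin (TCP) lies on the centre line of the jaws, within the pads' length; the fingertips stand 14 mm ahead of it and the grasp point (between the pads) lies 5 mm behind it (env.finger_overhang is the z of the fingertips in the tool frame, in mm); z points along the fingers, y is the line along which they close (so a half turn about z gives the same grasp; the last joint's range is limited). The gripper opens to 91 mm and grips with 3 to 60 N. Pads are 32 mm wide; open, the fingers measure 118 mm over their backs; the gripper's body (76 mm by 178 mm) begins 60 mm behind the grasp point.
Start: joints at [62.968, 18.312, 89.639, -0, 72.044, -1.146], TCP at [251.042, 517.323, 194.376] pointing down, gripper open.
Joint ranges: [-177.97, 177.97], [-48.28, 115.42], [12.27, 149.76], [-77.06, 257.06], [2.81, 150.46], [-146.56, 146.56]. Speed limits (degrees/s): [147.25, 147.25, 180, 180, 180, 180].

### API

Orientations are given as [roll, pitch, yaw] about the fixed x, y, z axes, in that order (R = Rz(yaw) Ry(pitch) Rx(roll)).
In Python, from workcell import sensors, viewer, env gives the robot as it stands. The module is installed in compiled form; this text tells all that it offers.
- The arm moves only by the tool step_arm, never from a script. Its argument "plan" is one flat list of numbers, 6 for each row, row after row: the shift along the tool's x, y, z in cm, then the turn, a rotation vector about the tool's x, y, z in rad. In form: [x, y, z, wx, wy, wz, x, y, z, wx, wy, wz, ...]. A call has 1 to 5 rows; each row shifts and turns the commanded pose from where the row before left it, along the tool's axes as they then stand; what a row does not reach is not made up. A row lasts 1/12 s, in which the tool goes at most 41.7 mm and 7.16 degrees, less where a joint would pass 70% of its speed; a pose out of reach is approached as far as the arm can. A call is refused whole if a number of a shift passes 4.17 or a number of a turn 0.125, either way. A call with a gripper value outside its range is refused whole. "hand" is the finger opening in cm, from 0 to 9.12, set as the call begins (left out, the last holds). The fingers move at their own pace and stop on an object; "newtons" is the grip in N (left out, the last holds). Time passes only in rows, so rows that do not move let the fingers close. It gives the time, the measured TCP pose, the force, the opening and the grip force at its end, in the units of the state.
- sensors.state(): the state, without advancing time (a new reading comes with each control period).
- viewer.grab_frame(name): name is "side" or "top" or "wrist"; returns a dict with "img" (384x512x3 uint8, red, green, blue), "fx", "fy", "cx", "cy" (pixels), "k1" (the pictures are not rectified: a ray, as slopes to the right and down, at radius r is drawn at 1 + k1 r^2 times it, then the intrinsics apply), "position" and "attitude" of the camera in the world. Camera axes: x right, y down, z forward; pixel columns grow to the right and rows downward; lengths in mm; the calibration is good to about 2 mm. A picture is of the moment at which its call begins. There is no depth.
- env.job_done(): hands the job in; it is judged then, once.
Trained networks look in a picture, given as the dict that the camera call returned (one of the last four; its "shot" number tells which), for a name from the list of things; names that differ only in an ending like _2 or _b are one class to them, and where a whole thing is asked for, a point or a joint stands for the part that bears it (a point fixed in the world has none). Each returns a list of dicts, best first, with "score" (0 to 1); they miss things now and then, are a little off and sometimes report something else, mostly with a low value. They report only what shows in the picture. A call takes as long as a camera call.
- viewer.boxes_of(name, picture): "location" ([column, row] in pixels, amid what is visible of it).
- viewer.pinpoint(name, picture): "location" ([column, row] in pixels: a listed point, or the origin of a listed thing).
The state is a dict: "time_s": time; "qpos": joint angles; "qvel": joint speeds; "effort": joint torques, N m; "ee_pos": TCP position; "ee_rot": TCP orientation; "force": force on the tool from outside, world axes, zero at the start; "torque": the same for the moment, N m; "gripper_width": finger opening in mm; "gripper_force": force on a finger pad.
Only numpy, scipy, OpenCV 4.12 (cv2) and the standard library are available. Lean on these libraries where they do the work, as an engineer would, in place of code of your own. Each camera call takes 0.05 s, during which the arm holds its last target. There are 200 camera calls.

### The job

The telescopic bar rest on the bench is one hole too short for the next long bar: squeeze its two brass spring buttons flush with the blue sleeve, slide the sleeve outward (away from the post) until both buttons snap fully out through the hole of the silver index collar, and let go. Feel for the catch and go gently: do not force the sleeve against the buttons, and leave the metal samples standing beside the rest where they are.

Things in the scene. Friction and masses are not known exactly. Their poses are not given: they have to be found in the camera images.
- bar_rest: fixed stand, screwed to the bench: grey base plate 250 x 80 x 8 mm (x -190 to 60 mm), grey post with dark clamp (x -188 to -144 mm, top 99 mm above the bench), and a level square inner tube 25 mm wide held by the clamp. Origin on the bench straight below the two buttons; x runs along the tube's axis, outward from the post to the free end; y left when looking outward; z up.
- lock_point (a point): fixed point on the tube's axis midway between the two brass buttons, 80 mm above the bench; axes as the stand's. The buttons stand out level to +y and -y: 12 mm diameter, tips 22 mm from the axis when out, 6 mm proud of the sleeve's sides, with 45 degree cones on the last 4.5 mm.
- sleeve (a joint): slide of the blue outer tube (sleeve), m: about 0 at the start, buttons in its first hole; grows outward (the stand's +x), stop at 0.090. When the second hole reaches the buttons they snap out and block it both ways. Sliding friction 2 to 4 N; riding over the flush buttons takes about 10 to 20 N along the axis in the first 10 mm.
- sleeve_hole (a point): point on the axis midway between the sleeve's two first holes (moves with the sleeve; axes as the stand's). The sleeve is square, 32 mm wide and high (64 to 96 mm above the bench), from x = -125 to 94 mm from here; a dark V rest on its top at x 62 to 86 mm rises some 50 mm above the axis. Holes are round, 14 mm, one each side, with 1 mm play round a button.
- collar_band (a point): point on the axis 68 mm behind the first holes (to the post), fixed to the sleeve. Round here a silver index collar, 67 mm long, 0.6 mm proud of the sleeve's sides, is clamped on the sleeve; the second holes are in its middle. Its place is adjustable and differs each time and is not reported: the second holes lie anywhere from 56 to 80 mm behind the first, so this point is good to 12 mm only.
- button_left (a joint): left (+y) brass button, m: 0 fully out, grows as it is pressed in against a spring; 0.006 (3.3 N) is flush with the sleeve's side, where the cone lets the sleeve ride over it; less than 0.0045 keeps it locked; 0.009 (4 N) is under the wall, sliding along inside
- button_right (a joint): right (-y) brass button, the same
- round_slug: round steel sample, 27 mm diameter, 27 mm high, standing loose beside the rest; origin at its underside
- specimen_2: dark green moulded specimen, 30 mm diameter, 18 mm high, standing loose beside the rest; origin at its underside
- hex_slug: hexagonal steel sample, 24 x 28 mm, 24 mm high, standing loose beside the rest; origin at its underside

How it is judged:
By the outcome, as a careful person would: the job done as asked, in the order asked, and still so for the second after the job is handed in, with the robot touching nothing.
It also fails if it takes over 42 s, if anything falls off the work surface, if the arm or the gripper's body presses on something with over 40 N, if the wrist force passes 120 N, or if a joint passes its speed limit or range.

## Working session

There is one attempt and no reset: what is moved stays moved. The work goes in short steps, Python scripts to look and compute and a tool call to move; the robot and the scene stay as the last step left them, time stands still between calls to the robot, and variables do not carry over. Pictures are saved under pics/ and viewed, at most 10 in all, crops included, and the job is handed in when it is done.

Besides the shell and the picture viewer there is one more tool, called after ">>>" in YAML: its name, and indented under it one key for each argument. step_arm: Moves the arm, as the interface text tells. Its arguments: {"type":"object","properties":{"plan":{"type":"array","items":{"type":"number"}},"hand":{"type":"number"},"newtons":{"type":"number"}},"required":["plan"]}

```bash
mkdir -p pics; cat > h.py <<'E'
import numpy as np, cv2
from workcell import sensors, viewer, env
from scipy.spatial.transform import Rotation as R
def Rm(a):
    a=np.array(a,float)
    if a.shape==(3,3): return a
    if a.size==4: return R.from_quat(a).as_matrix()
    return R.from_euler('xyz',a,degrees=True).as_matrix()
def ray(f,p):
    d=np.array([(p[0]-f['cx'])/f['fx'],(p[1]-f['cy'])/f['fy']]); u=d.copy()
    for _ in range(20): u=d/(1+f['k1']*(u@u))
    v=Rm(f['attitude'])@np.r_[u,1]; return np.array(f['position'],float),v/np.linalg.norm(v)
def onz(f,p,z):
    o,v=ray(f,p); return o+v*(z-o[2])/v[2]
def tri(rs):
    A=sum(np.eye(3)-np.outer(v,v) for o,v in rs); b=sum((np.eye(3)-np.outer(v,v))@o for o,v in rs)
    return np.linalg.solve(A,b)
def proj(f,P):
    c=Rm(f['attitude']).T@(np.array(P,float)-f['position']); u=c[:2]/c[2]; u=u*(1+f['k1']*(u@u))
    return u*[f['fx'],f['fy']]+[f['cx'],f['cy']]
E
cat > a.py <<'E'
from h import *
print(sensors.state())
ims=[];F={}
for c in ['side','top','wrist']:
    f=viewer.grab_frame(c);F[c]=f;ims.append(f['img'])
    print(c,f['position'],f['attitude'],f['fx'],f['k1'])
    for n in ['bar_rest','lock_point','sleeve_hole','collar_band','round_slug','specimen_2','hex_slug','button_left','button_right']:
        z=80 if n in('lock_point','sleeve_hole','collar_band') else 0
        try: print(n,[(np.round(d['location'],1),round(d['score'],2),onz(f,d['location'],z).round(0)) for d in viewer.pinpoint(n,f)[:2]])
        except Exception as e: print(n,e)
    cv2.imwrite(f'pics/{c}0.png',f['img'][:,:,::-1])
E
python3 a.py
```

```text
{'time_s': 0.0, 'qpos': array([ 6.29659741e+01,  1.83529461e+01,  8.97076344e+01, -1.80801232e-03,
        7.20439784e+01, -1.14490788e+00]), 'qvel': array([ 0.086921  , -0.02416467, -0.02413043,  0.03263515, -0.05485738,
       -0.00095191]), 'effort': array([ 1.66854628e-03, -4.12458086e+01, -2.31974638e+01,  7.28187687e-02,
        4.52634471e-02, -1.35810883e-04]), 'ee_pos': array([250.81164685, 516.80172084, 193.49891728]), 'ee_rot': array([-1.79895428e+02, -3.70611736e-04,  1.54111441e+02]), 'force': array([-0.10194563, -0.182988  ,  0.51154793]), 'torque': array([ 0.01152092, -0.00810695,  0.0369006 ]), 'gripper_force': 0.0, 'gripper_width': 91.3996403448835}
side [339.51294694 667.30885431 687.67468737] [-131.68126013    0.36552615 -162.70011481] 481.1975487696407 0.06799634553626009
bar_rest [(array([267.4, 222.5]), 0.74, array([540.,   8.,   0.])), (array([258., 169.]), 0.63, array([ 611., -151.,    0.]))]
lock_point [(array([257. , 171.6]), 0.69, array([578., -47.,  80.])), (array([264.2, 193.2]), 0.6, array([545.,  11.,  80.]))]
sleeve_hole [(array([263.7, 190.1]), 0.85, 
[... 1174 characters left out ...]
x_slug [(array([214.9, 170.8]), 0.65, array([637., 103.,   0.]))]
button_left it knows: bar_rest, collar_band, hex_slug, lock_point, round_slug, sleeve_hole, specimen
button_right it knows: bar_rest, collar_band, hex_slug, lock_point, round_slug, sleeve_hole, specimen
wrist [175.04014499 553.4892498  385.24019263] [1.62819977e+02 2.05511513e-02 6.41323133e+01] 290.8890964218512 -0.05175911068952958
bar_rest []
lock_point []
sleeve_hole []
collar_band []
round_slug []
specimen_2 []
hex_slug []
button_left it knows: bar_rest, collar_band, hex_slug, lock_point, round_slug, sleeve_hole, specimen
button_right it knows: bar_rest, collar_band, hex_slug, lock_point, round_slug, sleeve_hole, specimen
```

```bash
python3 - <<'E'
import cv2,numpy as np
a=cv2.imread('pics/side0.png')[110:300,130:390];b=cv2.imread('pics/top0.png')[110:290,150:350]
a=cv2.resize(a,(400,292),interpolation=cv2.INTER_CUBIC);b=cv2.resize(b,(400,360),interpolation=cv2.INTER_CUBIC)
c=np.zeros((360,800,3),np.uint8);c[:292,:400]=a;c[:,400:]=b
cv2.imwrite('pics/c0.png',c)
E
```

```text
(no output)
```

View pics/c0.png

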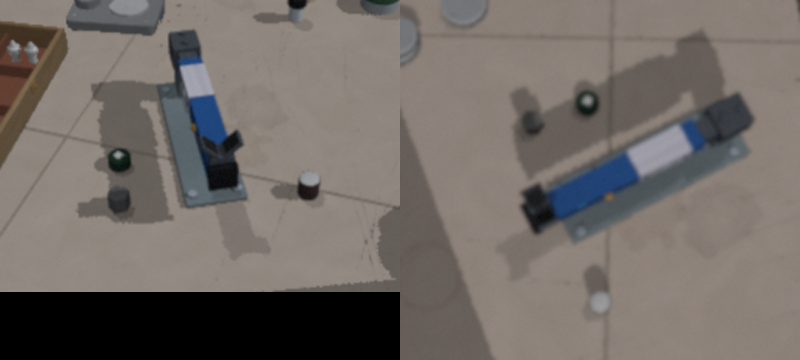

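The picture shows the post at the far right (top view, about 325,165 px) and the free end with its V rest at about 220,212. A brass button shows at about (254,208). The outward direction is about 118° in the world frame. Next I plan the move to above the lock.

```bash
cat > p.py <<'E'
from h import *
def plan(tp,yaw,n=None,roll=180,pitch=0):
    s=sensors.state(); p=np.array(s['ee_pos']);r=R.from_euler('xyz',s['ee_rot'],degrees=True)
    rt=R.from_euler('xyz',[roll,pitch,yaw],degrees=True); w=(r.inv()*rt).as_rotvec(); d=np.array(tp)-p
    n=n or int(max(np.ceil(np.linalg.norm(d)/36),np.ceil(abs(w).max()/.12)))
    print('n',n)
    for i in range(n):
        print(np.round(np.r_[r.inv().apply(d/n)/10,w/n],3).tolist()); r=r*R.from_rotvec(w/n)
E
python3 -c "
from p import *
plan([548,5,195],118)"
```

```text
n 17
[-2.887, -1.949, -0.004, 0.0, 0.0, 0.037]
[-2.958, -1.84, -0.004, 0.0, 0.0, 0.037]
[-3.024, -1.729, -0.004, 0.0, 0.0, 0.037]
[-3.086, -1.616, -0.004, 0.0, 0.0, 0.037]
[-3.144, -1.501, -0.004, 0.0, 0.0, 0.037]
[-3.197, -1.383, -0.004, 0.0, 0.0, 0.037]
[-3.246, -1.264, -0.004, 0.0, 0.0, 0.037]
[-3.291, -1.142, -0.004, 0.0, 0.0, 0.037]
[-3.331, -1.02, -0.004, 0.0, 0.0, 0.037]
[-3.366, -0.895, -0.004, 0.0, 0.0, 0.037]
[-3.397, -0.77, -0.004, 0.0, 0.0, 0.037]
[-3.423, -0.644, -0.004, 0.0, 0.0, 0.037]
[-3.445, -0.516, -0.004, 0.0, 0.0, 0.037]
[-3.462, -0.388, -0.004, 0.0, 0.0, 0.037]
[-3.474, -0.26, -0.004, 0.0, 0.0, 0.037]
[-3.481, -0.131, -0.004, 0.0, 0.0, 0.037]
[-3.483, -0.001, -0.004, 0.0, 0.0, 0.037]
```

>>> step_arm:
  plan: [-2.89,-1.95,0,0,0,0.037,-2.96,-1.84,0,0,0,0.037,-3.02,-1.73,0,0,0,0.037,-3.09,-1.62,0,0,0,0.037,-3.14,-1.5,0,0,0,0.037]
  hand: 9
  newtons: 30

```text
time_s: 1.62
ee_pos: [338.9, 365.2, 194.4]
ee_rot: [180.0, 0.0, 143.4]
force: [0.3, 0.2, -1.1]
gripper_width: 89.9
gripper_force: 0.0
```

>>> step_arm:
  plan: [-3.2,-1.38,0,0,0,0.037,-3.25,-1.26,0,0,0,0.037,-3.29,-1.14,0,0,0,0.037,-3.33,-1.02,0,0,0,0.037,-3.37,-0.9,0,0,0,0.037]

```text
time_s: 2.03
ee_pos: [426.5, 214.4, 194.6]
ee_rot: [180.0, 0.0, 132.8]
force: [0.8, 1.0, -0.3]
gripper_width: 90.2
gripper_force: 0.0
```

>>> step_arm:
  plan: [-3.4,-0.77,0,0,0,0.037,-3.42,-0.64,0,0,0,0.037,-3.45,-0.52,0,0,0,0.037,-3.46,-0.39,0,0,0,0.037,-3.47,-0.26,0,0,0,0.037]

```text
time_s: 2.45
ee_pos: [514.0, 63.7, 194.6]
ee_rot: [180.0, 0.0, 122.2]
force: [0.7, 0.5, -0.6]
gripper_width: 90.0
gripper_force: 0.0
```

>>> step_arm:
  plan: [-3.48,-0.13,0,0,0,0.037,-3.48,0,0,0,0,0.037,0,0,0,0,0,0,0,0,0,0,0,0]

```text
time_s: 2.78
ee_pos: [548.8, 3.9, 194.0]
ee_rot: [-180.0, -0.0, 117.9]
force: [-0.1, 0.1, 0.6]
gripper_width: 89.9
gripper_force: 0.0
```

```bash
cat > b.py <<'E'
from h import *
s=sensors.state();print(s['time_s'],s['ee_pos'],s['ee_rot'],s['force'])
F={}
for c in ['wrist','side','top']:
    f=viewer.grab_frame(c);F[c]=f
    for n in ['bar_rest','lock_point','sleeve_hole','collar_band']:
        print(c,n,[(np.round(d['location'],1),round(d['score'],2),onz(f,d['location'],0 if n=='bar_rest' else 80).round(0)) for d in viewer.pinpoint(n,f)[:2]])
    np.save(f'{c}.npy',f,allow_pickle=True)
cv2.imwrite('pics/w1.png',F['wrist']['img'][:,:,::-1])
E
python3 b.py
```

```text
2.7833 [548.79764932   3.90026636 193.97714652] [-1.79983104e+02 -3.72726369e-02  1.17914282e+02] [-0.07928669  0.06763717  0.61188813]
wrist bar_rest [(array([248.9, 164.1]), 0.58, array([544.,   5.,   0.])), (array([159.7, 115.6]), 0.17, array([412.,   7.,   0.]))]
wrist lock_point [(array([251.8, 177.8]), 0.65, array([547.,   8.,  80.]))]
wrist sleeve_hole [(array([249.8, 177. ]), 0.67, array([544.,   8.,  80.]))]
wrist collar_band [(array([251.8, 233.2]), 0.68, array([578., -50.,  80.])), (array([252.6, 165.1]), 0.6, array([541.,  21.,  80.]))]
side bar_rest [(array([265.3, 218.1]), 0.85, array([548.,  -3.,   0.]))]
side lock_point [(array([265.9, 191.9]), 0.82, array([543.,   7.,  80.]))]
side sleeve_hole [(array([264.6, 192.8]), 0.77, array([545.,  10.,  80.])), (array([333.4, 238.2]), 0.27, array([397.,  88.,  80.]))]
side collar_band [(array([257.6, 171.7]), 0.61, array([577., -47.,  80.]))]
top bar_rest [(array([252.4, 209.3]), 0.84, array([539.,   5.,   0.]))]
top lock_point [(array([249.8, 198.3]), 0.69, array([551.,  11.,  80.]))]
top sleeve_hole [(array([252.4, 201.5]), 0.85, array([544.,   5.,  80.]))]
top collar_band []
```

View pics/w1.png

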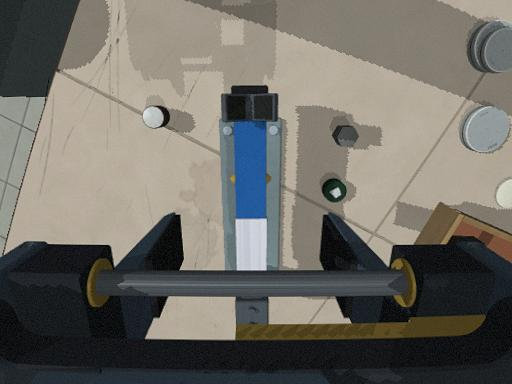

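The wrist view shows the buttons at (233,179) and (269,179). The blue sleeve runs nearly straight up the picture, and the silver collar's edge is at row 218. I measure the yaw from the sleeve's edges.

```bash
python3 - <<'E'
from p import *
f=np.load('wrist.npy',allow_pickle=True).item();im=f['img'].astype(int)
L=[];C=[]
for r in range(128,212,4):
    m=np.where((im[r,200:300,2]>im[r,200:300,0]+60))[0]+200
    a,b=onz(f,(m.min()-.5,r),96),onz(f,(m.max()+.5,r),96);C.append((a+b)/2);L.append(np.linalg.norm(a-b))
C=np.array(C);d=np.linalg.svd(C-C.mean(0))[2][0];d*=np.sign(d[1]);print(np.mean(L),np.std(L),np.degrees(np.arctan2(d[1],d[0])),C.mean(0))
br=(im[:,:,0]>120)&(im[:,:,0]>im[:,:,2]+70)
for lo,hi in((225,236),(266,276)):
    ys,xs=np.where(br[165:195,lo:hi]);print(len(ys),xs.mean()+lo,ys.mean()+165,onz(f,(xs.mean()+lo,ys.mean()+165),84))
for r in(217.5,218.5):
  e=onz(f,(251,r),96);print('collar edge',e)
c=C.mean(0);print('x of axis at buttons',[c+d*t for t in [((np.array([546,8,96])-c)@d)]])
E
```

```text
31.572996157161096 0.392561051156438 118.69409231792598 [538.55487596  19.23733447  96.        ]
25 232.72 178.64 [528.63275042  -1.53551063  84.        ]
1 267.0 180.0 [561.72254183  14.3142788   84.        ]
collar edge [564.53910219 -27.53052355  96.        ]
collar edge [565.07966824 -28.5504048   96.        ]
x of axis at buttons [array([545.00401897,   7.45484978,  96.        ])]
```

```bash
python3 -c "
from p import *
plan([547.1,4.1,75],118.6,5)"
```

```text
n 5
[-0.007, -0.033, 2.387, 0.0, -0.0, -0.002]
[-0.007, -0.033, 2.387, 0.0, -0.0, -0.002]
[-0.007, -0.033, 2.387, 0.0, -0.0, -0.002]
[-0.007, -0.033, 2.387, 0.0, -0.0, -0.002]
[-0.007, -0.033, 2.387, 0.0, -0.0, -0.002]
```

>>> step_arm:
  plan: [-0.01,-0.03,2.39,0,0,-0.002,-0.01,-0.03,2.39,0,0,-0.002,-0.01,-0.03,2.39,0,0,-0.002,-0.01,-0.03,2.39,0,0,-0.002,-0.01,-0.03,2.34,0,0,-0.002]

```text
time_s: 3.95
ee_pos: [547.3, 3.9, 74.4]
ee_rot: [180.0, 0.0, 118.6]
force: [-0.1, -0.1, -0.1]
gripper_width: 89.7
gripper_force: 0.0
```

>>> step_arm:
  plan: [0,0,0,0,0,0,0,0,0,0,0,0,0,0,0,0,0,0,0,0,0,0,0,0,0,0,0,0,0,0]
  hand: 5

```text
time_s: 4.37
ee_pos: [548.5, 4.0, 77.0]
ee_rot: [179.8, 0.1, 118.6]
force: [0.1, 0.3, 0.7]
gripper_width: 59.8
gripper_force: 0.0
```

```bash
python3 b.py; python3 - <<'E'
import cv2
a=cv2.imread('pics/w1.png');cv2.imwrite('pics/w2.png',cv2.resize(a[60:320,120:400],(800,743))[:600])
E
```

```text
4.3667 [548.46575232   4.00805694  76.97123843] [1.79836015e+02 8.71722719e-02 1.18646139e+02] [0.09439015 0.3286022  0.66069525]
wrist bar_rest [(array([252.6, 186.3]), 0.8, array([547.,   9.,   0.]))]
wrist lock_point [(array([249.2, 219.7]), 0.74, array([544.,   7.,  80.]))]
wrist sleeve_hole [(array([252.9, 219.8]), 0.6, array([547.,   8.,  80.])), (array([249.9, 300.4]), 0.29, array([577., -52.,  80.]))]
wrist collar_band [(array([251.2, 297.7]), 0.93, array([577., -49.,  80.]))]
side bar_rest [(array([265. , 222.3]), 0.6, array([545.,   9.,   0.]))]
side lock_point [(array([265.7, 190.7]), 0.76, array([545.,   3.,  80.]))]
side sleeve_hole [(array([263.5, 190.5]), 0.89, array([549.,   4.,  80.]))]
side collar_band [(array([256.1, 170.2]), 0.87, array([582., -51.,  80.])), (array([266.9, 192.2]), 0.55, array([541.,   7.,  80.]))]
top bar_rest [(array([251.3, 206.7]), 0.9, array([545.,   8.,   0.]))]
top lock_point [(array([250.2, 200.5]), 0.68, array([546.,  10.,  80.]))]
top sleeve_hole [(array([251. , 197.4]), 0.46, array([553.,   8.,  80.]))]
top collar_band []
```

View pics/w2.png

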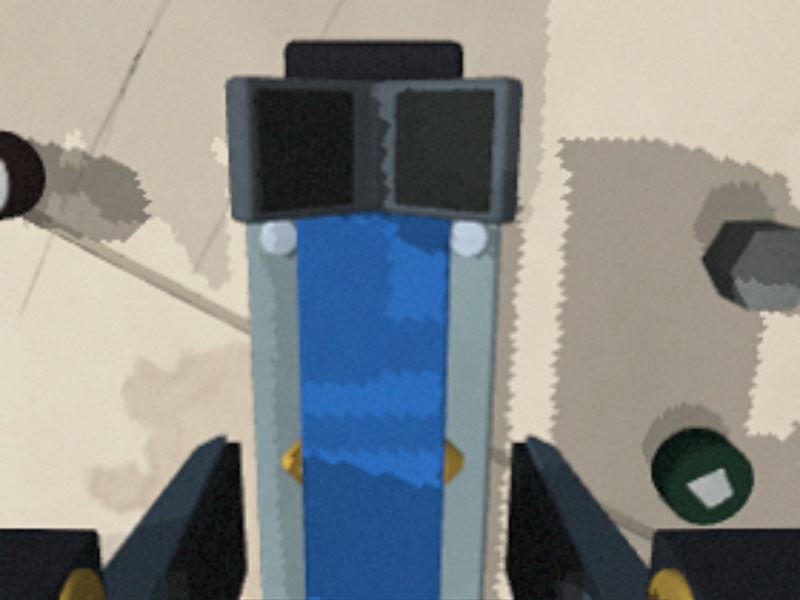

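```bash
python3 - <<'E'
from p import *
f=np.load('wrist.npy',allow_pickle=True).item();im=f['img'].astype(int)
s=sensors.state();Rt=R.from_euler('xyz',s['ee_rot'],degrees=True)
P=[]
for lo,hi in((215,226),(275,288)):
    br=(im[205:240,lo:hi,0]>110)&(im[205:240,lo:hi,0]>im[205:240,lo:hi,2]+60)
    ys,xs=np.where(br);P.append(onz(f,(xs.mean()+lo,ys.mean()+205),83));print(len(ys),xs.mean()+lo,ys.mean()+205,P[-1])
print(s['ee_pos'],'button mid in tool',Rt.inv().apply((P[0]+P[1])/2-s['ee_pos']))
for x in(-16,16): print('pad corner px',[proj(f,np.array(s['ee_pos'])+Rt.apply([x,sg*30,z])).round(0) for sg in(-1,1) for z in (14,-5)])
E
```

```text
53 222.0188679245283 220.71698113207546 [527.8481387  -1.2372817  83.       ]
50 277.9 221.57999999999998 [561.89463971  16.59915775  83.        ]
[547.30395033   4.00925321  75.29644914] button mid in tool [ 4.38925246 -0.37441832 -7.70308981]
pad corner px [array([212., 234.]), array([209., 246.]), array([289., 234.]), array([292., 246.])]
pad corner px [array([210., 195.]), array([207., 204.]), array([291., 195.]), array([294., 204.])]
```

Per the calibration, the buttons are 4.4 mm ahead of and 0.4 mm beside the tool centre. In the picture the finger edges look a bit further back than that, so I test by touch.

>>> step_arm:
  plan: [0,0,0,0,0,0,0,0,0,0,0,0,0,0,0,0,0,0,0,0,0,0,0,0,0,0,0,0,0,0]
  hand: 3.9
  newtons: 10

```text
time_s: 5.53
ee_pos: [547.3, 4.0, 75.4]
ee_rot: [180.0, -0.0, 118.6]
force: [0.2, 0.0, -0.5]
gripper_width: 39.3
gripper_force: 0.0
```

```bash
python3 - <<'E'
from p import *
s=sensors.state();print(s['ee_pos'],s['force'],s['gripper_width'],s['gripper_force'],env.finger_overhang)
f=viewer.grab_frame('wrist');Rt=R.from_euler('xyz',s['ee_rot'],degrees=True)
a=cv2.resize(np.ascontiguousarray(f['img'][140:340,130:380,::-1]),None,fx=3,fy=3,interpolation=cv2.INTER_CUBIC)
for x in(-16,16):
  for z,c in((14,(0,0,255)),(-5,(0,255,0)),(-24,(255,0,255))):
    for y in(-20,20):
      q=(proj(f,np.array(s['ee_pos'])+Rt.apply([x,y,z]))-[130,140])*3; cv2.circle(a,tuple(int(v) for v in q),3,c,-1)
cv2.imwrite('pics/w3.png',a)
E
```

```text
[547.31395487   4.00914717  75.36866028] [ 0.19963646  0.02462233 -0.54535813] 39.2990554654488 0.0 14.0
```

View pics/w3.png

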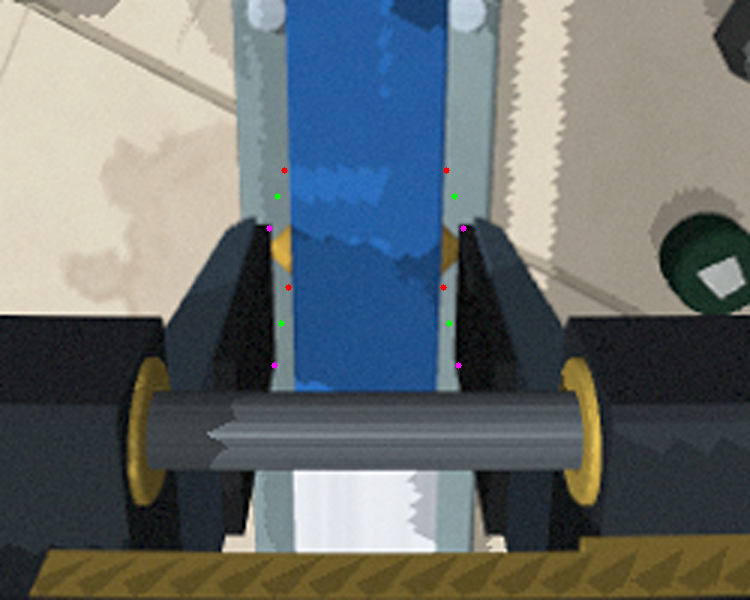

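At 39.3 mm opening there is no contact, and the buttons are still out at (282,250) and (448,250). The pads seem to end higher up than expected, so I check against the side camera.

```bash
python3 - <<'E'
from p import *
s=sensors.state();Rt=R.from_euler('xyz',s['ee_rot'],degrees=True)
f=viewer.grab_frame('side')
x0,y0,w,h=200,110,130,100
a=cv2.resize(np.ascontiguousarray(f['img'][y0:y0+h,x0:x0+w,::-1]),None,fx=6,fy=6,interpolation=cv2.INTER_CUBIC)
for z,c in((14,(0,0,255)),(-24,(255,0,255))):
  for x in (-16,16):
    for y in(-20,20):
      q=(proj(f,np.array(s['ee_pos'])+Rt.apply([x,y,z]))-[x0,y0])*6; cv2.circle(a,tuple(int(v) for v in q),3,c,-1)
cv2.imwrite('pics/s3.png',a)
E
```

```text
(no output)
```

View pics/s3.png

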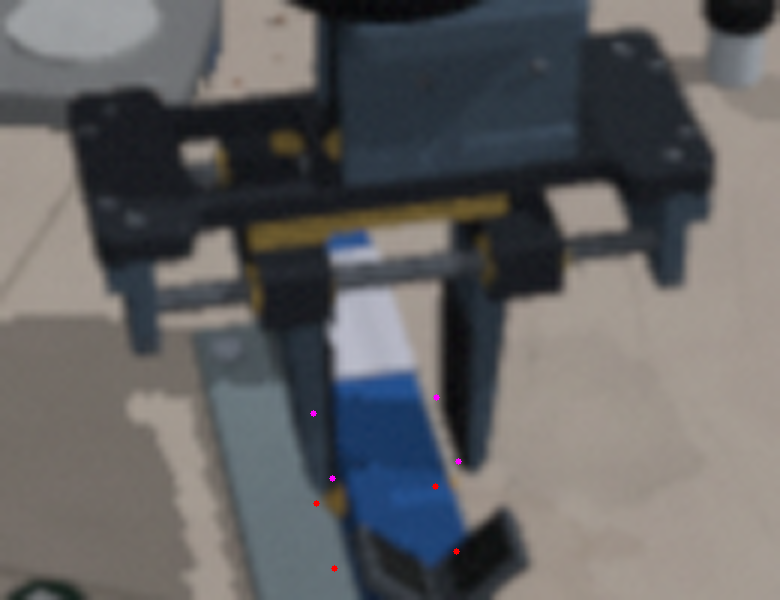

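The side view agrees with the wrist view: the fingertips end about 38 mm higher than the stated tool frame puts them. The left tip is at about (335,480) and the right at about (470,465), with the button clear below. I open again and go down 36 mm.

>>> step_arm:
  plan: [0,0,0,0,0,0,0,0,0,0,0,0,0,0,0,0,0,0,0,0,0,0,0,0]
  hand: 6.2

```text
time_s: 5.97
ee_pos: [547.3, 4.0, 75.3]
ee_rot: [180.0, -0.0, 118.6]
force: [0.2, 1.1, -0.0]
gripper_width: 60.9
gripper_force: 0.0
```

>>> step_arm:
  plan: [0,0,0.6,0,0,0,0,0,0.6,0,0,0,0,0,0.6,0,0,0,0,0,0,0,0,0]

```text
time_s: 6.3
ee_pos: [546.0, 4.0, 55.6]
ee_rot: [-179.8, -0.1, 118.6]
force: [-0.8, -0.7, -0.4]
gripper_width: 62.0
gripper_force: 0.0
```

>>> step_arm:
  plan: [0,0,0.6,0,0,0,0,0,0.6,0,0,0,0,0,0.6,0,0,0,0,0,0,0,0,0]

```text
time_s: 6.63
ee_pos: [546.3, 4.0, 37.9]
ee_rot: [-179.9, -0.1, 118.6]
force: [-0.7, -0.2, -0.2]
gripper_width: 62.0
gripper_force: 0.0
```

```bash
cat > v.py <<'E'
from p import *
import sys
s=sensors.state();print(s['ee_pos'],s['force'],s['gripper_width'],s['gripper_force']);Rt=R.from_euler('xyz',s['ee_rot'],degrees=True)
out=[]
for c,(x0,y0,w,h,k) in dict(side=(200,120,90,100,4),wrist=(150,100,200,200,2)).items():
  f=viewer.grab_frame(c)
  a=cv2.resize(np.ascontiguousarray(f['img'][y0:y0+h,x0:x0+w,::-1]),None,fx=k,fy=k,interpolation=cv2.INTER_CUBIC)
  out.append(a)
cv2.imwrite(f'pics/{sys.argv[1]}.png',np.hstack(out))
E
python3 v.py v4
```

```text
[546.27057819   4.02298966  37.87022156] [-0.72441587 -0.20968787 -0.23347029] 61.989231123338016 0.0
```

View pics/v4.png

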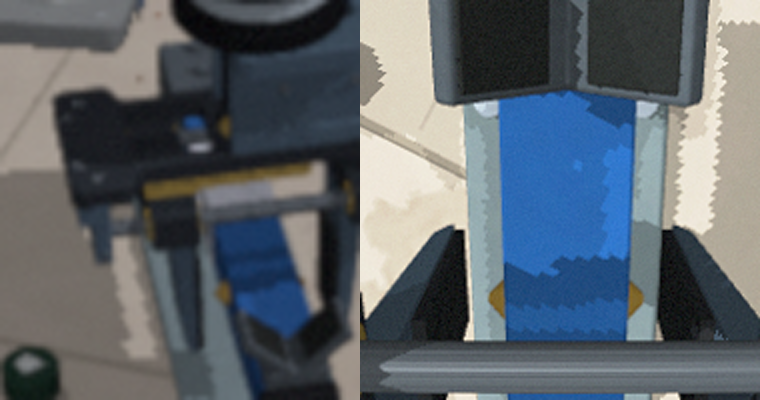

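The pads now flank the buttons, seen at (497,297) and (637,297) in the wrist half. I close to feel for them.

>>> step_arm:
  plan: [0,0,0,0,0,0,0,0,0,0,0,0,0,0,0,0,0,0,0,0,0,0,0,0,0,0,0,0,0,0]
  hand: 4
  newtons: 10

```text
time_s: 7.15
ee_pos: [547.5, 4.0, 39.6]
ee_rot: [180.0, 0.0, 118.7]
force: [0.7, 0.3, 0.8]
gripper_width: 40.0
gripper_force: 2.0
```

```bash
python3 v.py v5
```

```text
[547.5415149    4.00089053  39.61701945] [0.69375276 0.29261923 0.78041121] 39.9997222326757 2.012631416455406
```

View pics/v5.png

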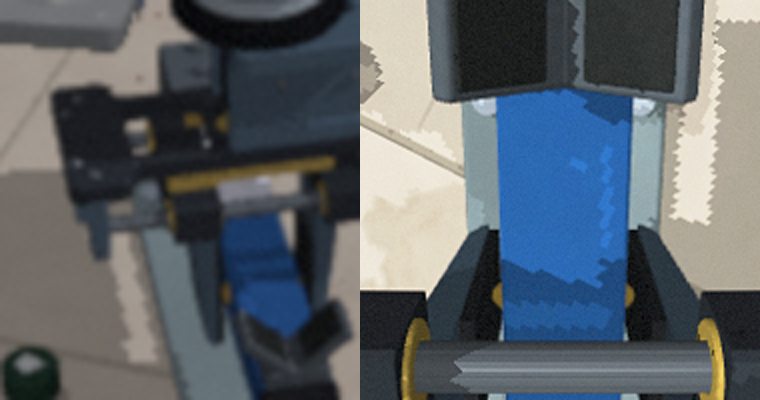

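The pads are on both buttons, each pressed about 2 mm at 2 N. I squeeze them flush and grip the sleeve.

>>> step_arm:
  plan: [0,0,0,0,0,0,0,0,0,0,0,0,0,0,0,0,0,0,0,0,0,0,0,0,0,0,0,0,0,0]
  hand: 3
  newtons: 35

```text
time_s: 7.67
ee_pos: [547.7, 4.1, 39.6]
ee_rot: [179.9, 0.0, 118.6]
force: [1.0, 0.2, 2.5]
gripper_width: 31.9
gripper_force: 35.0
```

>>> step_arm:
  plan: [0.1,0,0,0,0,0,0.1,0,0,0,0,0,0.1,0,0,0,0,0]

```text
time_s: 7.92
ee_pos: [546.6, 6.1, 39.6]
ee_rot: [179.9, 0.1, 118.6]
force: [3.4, -4.1, 1.7]
gripper_width: 31.9
gripper_force: 35.0
```

>>> step_arm:
  plan: [0.1,0,0,0,0,0,0.1,0,0,0,0,0,0.1,0,0,0,0,0]

```text
time_s: 8.17
ee_pos: [546.0, 7.3, 39.6]
ee_rot: [179.9, 0.2, 118.7]
force: [5.5, -10.2, -0.1]
gripper_width: 31.7
gripper_force: 35.0
```

>>> step_arm:
  plan: [0.1,0,0,0,0,0,0.1,0,0,0,0,0,0.1,0,0,0,0,0]

```text
time_s: 8.42
ee_pos: [544.0, 10.9, 39.5]
ee_rot: [179.9, 0.1, 118.6]
force: [1.8, -0.9, 1.5]
gripper_width: 31.8
gripper_force: 35.0
```

>>> step_arm:
  plan: [0.1,0,0,0,0,0,0.1,0,0,0,0,0,0.1,0,0,0,0,0]

```text
time_s: 8.67
ee_pos: [542.0, 14.5, 39.6]
ee_rot: [179.9, 0.0, 118.6]
force: [2.8, -3.4, 1.5]
gripper_width: 31.7
gripper_force: 35.0
```

The buttons are under the wall. I go on.

>>> step_arm:
  plan: [0.3,0,0,0,0,0,0.4,0,0,0,0,0,0.4,0,0,0,0,0,0.4,0,0,0,0,0,0.3,0,0,0,0,0]

```text
time_s: 9.08
ee_pos: [533.1, 31.0, 39.6]
ee_rot: [179.9, 0.0, 118.7]
force: [3.7, -2.0, 3.3]
gripper_width: 32.0
gripper_force: 35.0
```

```bash
cat > m.py <<'E'
from p import *
s=sensors.state();d=np.array([-.479,.878,0]);x=(np.array(s['ee_pos'])-[547.6,4.1,39.6])
print('moved',x@d,'lateral',x@[-.878,-.479,0],'axial F',np.array(s['force'])@d,s['gripper_width'])
f=viewer.grab_frame('wrist');im=f['img'].astype(int)
# V rest near edge / blue start row
col=im[:,245:258].mean(1);b=np.where(col[:,2]>col[:,0]+50)[0];print('blue rows',b.min(),b.max())
f=viewer.grab_frame('side')
for n in('collar_band','sleeve_hole'): print(n,[((onz(f,q['location'],80)-[545.2,7.6,80])@d,q['score']) for q in viewer.pinpoint(n,f)[:2]])
E
python3 m.py
```

```text
moved 30.550586596010994 lateral -0.1559191343440952 axial F -3.4887979603351384 32.028024110759056
blue rows 144 323
collar_band [(np.float64(-34.20102722501067), 0.97)]
sleeve_hole [(np.float64(19.895432547447395), 0.68)]
```

The sleeve follows the gripper, with about 3.5 N of sliding friction.

>>> step_arm:
  plan: [0.4,0,0,0,0,0,0.5,0,0,0,0,0,0.5,0,0,0,0,0,0.4,0,0,0,0,0,0.3,0,0,0,0,0]

```text
time_s: 9.7
ee_pos: [523.4, 48.8, 39.5]
ee_rot: [179.9, 0.0, 118.6]
force: [5.4, -1.7, 4.1]
gripper_width: 31.6
gripper_force: 35.0
```

>>> step_arm:
  plan: [0.15,0,0,0,0,0,0.15,0,0,0,0,0,0.1,0,0,0,0,0]

```text
time_s: 9.95
ee_pos: [521.6, 52.3, 39.5]
ee_rot: [179.9, 0.0, 118.6]
force: [5.0, -0.1, 2.4]
gripper_width: 31.8
gripper_force: 35.0
```

>>> step_arm:
  plan: [0.1,0,0,0,0,0,0.1,0,0,0,0,0,0.1,0,0,0,0,0]

```text
time_s: 10.2
ee_pos: [520.2, 54.8, 39.5]
ee_rot: [179.9, 0.0, 118.6]
force: [5.0, -1.3, 2.9]
gripper_width: 32.0
gripper_force: 35.0
```

```bash
python3 m.py
```

```text
moved 57.602118453384435 lateral -0.21917246708176819 axial F -3.554020071396274 31.976935995497424
blue rows 144 323
collar_band [(np.float64(-0.5718348421211467), 0.81)]
sleeve_hole [(np.float64(53.049036565197994), 0.88)]
```

>>> step_arm:
  plan: [0.1,0,0,0,0,0,0.1,0,0,0,0,0,0.1,0,0,0,0,0,0.1,0,0,0,0,0]

```text
time_s: 10.73
ee_pos: [518.3, 58.2, 39.5]
ee_rot: [179.9, 0.0, 118.6]
force: [5.5, -1.5, 3.6]
gripper_width: 31.6
gripper_force: 35.0
```

>>> step_arm:
  plan: [0.1,0,0,0,0,0,0.1,0,0,0,0,0,0.1,0,0,0,0,0,0.1,0,0,0,0,0]

```text
time_s: 11.07
ee_pos: [516.4, 61.8, 39.5]
ee_rot: [179.9, 0.1, 118.6]
force: [6.0, -1.3, 3.1]
gripper_width: 32.0
gripper_force: 35.0
```

>>> step_arm:
  plan: [0.1,0,0,0,0,0,0.1,0,0,0,0,0,0.1,0,0,0,0,0]

```text
time_s: 11.32
ee_pos: [514.5, 65.3, 39.5]
ee_rot: [179.9, -0.1, 118.6]
force: [4.0, 5.2, 4.4]
gripper_width: 31.8
gripper_force: 35.0
```

The axial force has changed sign: the buttons are drawing into the hole. I hold and look at it.

>>> step_arm:
  plan: [0,0,0,0,0,0]

```text
time_s: 11.4
ee_pos: [514.2, 65.9, 39.5]
ee_rot: [179.9, -0.1, 118.6]
force: [3.4, 6.5, 4.6]
gripper_width: 31.9
gripper_force: 35.0
```

>>> step_arm:
  plan: [0.05,0,0,0,0,0,0,0,0,0,0,0]

```text
time_s: 11.57
ee_pos: [514.0, 66.2, 39.5]
ee_rot: [179.9, -0.1, 118.6]
force: [3.8, 5.1, 4.7]
gripper_width: 31.9
gripper_force: 35.0
```

>>> step_arm:
  plan: [0.05,0,0,0,0,0,0,0,0,0,0,0]

```text
time_s: 11.73
ee_pos: [513.8, 66.6, 39.5]
ee_rot: [179.9, -0.1, 118.6]
force: [2.9, 6.1, 4.2]
gripper_width: 31.8
gripper_force: 35.0
```

>>> step_arm:
  plan: [0.05,0,0,0,0,0,0,0,0,0,0,0]

```text
time_s: 11.9
ee_pos: [513.6, 67.0, 39.5]
ee_rot: [179.9, -0.1, 118.6]
force: [3.3, 5.1, 5.0]
gripper_width: 31.9
gripper_force: 35.0
```

>>> step_arm:
  plan: [0.05,0,0,0,0,0,0,0,0,0,0,0]

```text
time_s: 12.07
ee_pos: [513.3, 67.6, 39.5]
ee_rot: [179.9, -0.1, 118.6]
force: [2.7, 6.5, 3.9]
gripper_width: 32.0
gripper_force: 35.0
```

>>> step_arm:
  plan: [0.05,0,0,0,0,0,0,0,0,0,0,0]

```text
time_s: 12.23
ee_pos: [513.2, 67.6, 39.5]
ee_rot: [179.9, -0.1, 118.6]
force: [3.7, 3.2, 3.7]
gripper_width: 31.6
gripper_force: 35.0
```

>>> step_arm:
  plan: [0.05,0,0,0,0,0,0,0,0,0,0,0]

```text
time_s: 12.4
ee_pos: [513.2, 67.7, 39.5]
ee_rot: [179.9, -0.0, 118.6]
force: [4.0, 1.9, 4.0]
gripper_width: 31.5
gripper_force: 35.0
```

>>> step_arm:
  plan: [0.05,0,0,0,0,0,0,0,0,0,0,0]

```text
time_s: 12.57
ee_pos: [513.1, 67.9, 39.5]
ee_rot: [179.9, 0.0, 118.6]
force: [4.7, 1.7, 4.3]
gripper_width: 31.8
gripper_force: 35.0
```

```bash
python3 - <<'E'
from p import *
s=sensors.state();d=np.array([-.479,.878,0]);print((np.array(s['ee_pos'])-[547.6,4.1,39.6])@d,np.array(s['force'])@d)
o=[]
for c,h in(('wrist',(130,60,240,324)),('side',(215,150,100,75)),('top',(215,175,70,52))):
    f=viewer.grab_frame(c);x,y,w,hh=h
    print(c,[proj(f,np.array([545.2,7.6,80])+k*np.array([-.878,-.479,0])).round(0) for k in(20,-20)])
    o.append(cv2.resize(f['img'][y:y+hh,x:x+w,::-1],(400,540) if c=='wrist' else (400,300)))
cv2.imwrite('pics/v6.png',np.hstack([o[0],np.vstack([o[1],o[2]])[:540]]))
E
```

```text
72.5927883555064 -0.8044786172030831
wrist [array([221., 344.]), array([281., 344.])]
side [array([275., 191.]), array([254., 193.])]
top [array([255., 209.]), array([247., 193.])]
```

View pics/v6.png

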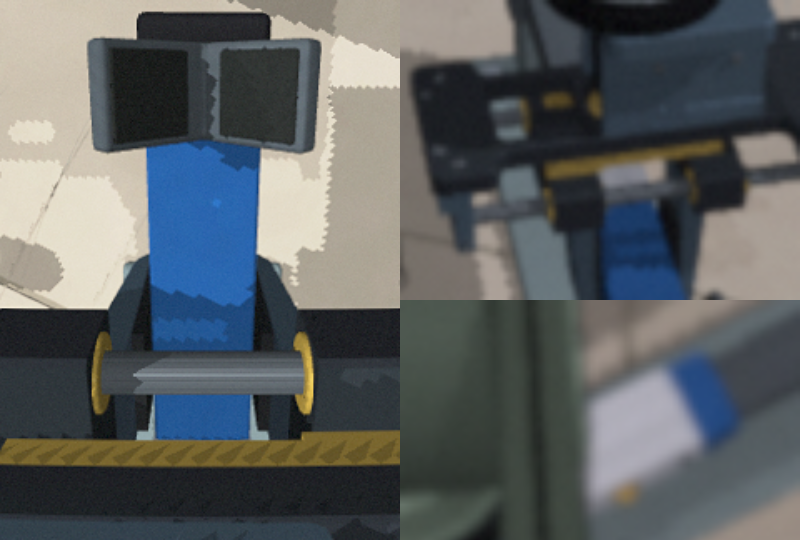

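The top view shows the left button standing out through the silver collar at (625,492), and the sleeve has stopped at about 72.6 mm. One more gentle feel for the catch, then I let go.

>>> step_arm:
  plan: [0.05,0,0,0,0,0,0.05,0,0,0,0,0,0,0,0,0,0,0]

```text
time_s: 12.97
ee_pos: [512.6, 68.7, 39.5]
ee_rot: [179.9, 0.0, 118.6]
force: [5.0, 0.4, 4.0]
gripper_width: 32.1
gripper_force: 35.0
```

>>> step_arm:
  plan: [0.05,0,0,0,0,0,0.05,0,0,0,0,0,0,0,0,0,0,0]

```text
time_s: 13.22
ee_pos: [512.2, 69.6, 39.5]
ee_rot: [179.9, 0.0, 118.6]
force: [5.6, 0.8, 3.0]
gripper_width: 31.9
gripper_force: 35.0
```

>>> step_arm:
  plan: [0.05,0,0,0,0,0,0,0,0,0,0,0]

```text
time_s: 13.38
ee_pos: [512.1, 69.8, 39.5]
ee_rot: [179.9, 0.0, 118.6]
force: [5.7, -0.8, 4.2]
gripper_width: 31.7
gripper_force: 35.0
```

>>> step_arm:
  plan: [0.05,0,0,0,0,0,0,0,0,0,0,0]

```text
time_s: 13.55
ee_pos: [512.1, 69.8, 39.5]
ee_rot: [179.9, 0.1, 118.7]
force: [6.2, -2.9, 3.5]
gripper_width: 31.8
gripper_force: 35.0
```

The sleeve has stopped and the force is rising: that's the catch. I relieve it and let go, then rise and look.

>>> step_arm:
  plan: [-0.1,0,0,0,0,0,0,0,0,0,0,0]

```text
time_s: 13.72
ee_pos: [512.1, 69.7, 39.6]
ee_rot: [179.9, -0.0, 118.6]
force: [4.5, 2.1, 3.5]
gripper_width: 32.1
gripper_force: 35.0
```

>>> step_arm:
  plan: [0,0,0,0,0,0,0,0,0,0,0,0,0,0,0,0,0,0,0,0,0,0,0,0,0,0,0,0,0,0]
  hand: 7

```text
time_s: 14.13
ee_pos: [510.5, 69.3, 38.8]
ee_rot: [-179.9, -0.0, 118.7]
force: [0.2, -0.1, -0.8]
gripper_width: 62.1
gripper_force: 0.0
```

>>> step_arm:
  plan: [0,0,-1,0,0,0,0,0,-2,0,0,0,0,0,-3,0,0,0,0,0,-3,0,0,0,0,0,-3,0,0,0]

```text
time_s: 14.55
ee_pos: [511.1, 69.3, 161.2]
ee_rot: [-180.0, -0.0, 118.7]
force: [1.6, 0.6, -0.6]
gripper_width: 69.9
gripper_force: 0.0
```

>>> step_arm:
  plan: [-3,0,0,0,0,0,-3,0,0,0,0,0,-3,0,0,0,0,0,-3,0,0,0,0,0,0,0,0,0,0,0]

```text
time_s: 14.97
ee_pos: [571.5, -40.1, 160.0]
ee_rot: [179.9, 0.2, 118.5]
force: [1.2, 0.0, 0.1]
gripper_width: 69.6
gripper_force: 0.0
```

```bash
python3 - <<'E'
from p import *
s=sensors.state();print(s['time_s'],s['ee_pos'],s['force'])
f=viewer.grab_frame('wrist');c=proj(f,[545.2,7.6,80]);print(c)
x,y=int(c[0])-75,max(0,int(c[1])-50)
cv2.imwrite('pics/v7.png',cv2.resize(f['img'][y:y+110,x:x+150,::-1],None,fx=5,fy=5,interpolation=cv2.INTER_CUBIC))
for n,p in(('round_slug',(411,12)),('specimen_2',(664,29)),('hex_slug',(638,99))):
  for cam in('side','top'):
    f=viewer.grab_frame(cam);print(n,cam,[(onz(f,q['location'],0).round(0),round(q['score'],2)) for q in viewer.pinpoint(n,f)[:1]])
E
```

```text
14.9667 [571.49539274 -40.10786482 160.0315204 ] [1.18307718 0.0374104  0.14127372]
[251.34202834 134.26102132]
round_slug side [(array([410.,   8.,   0.]), 0.54)]
round_slug top [(array([636., 103.,   0.]), 0.62)]
specimen_2 side [(array([655.,  27.,   0.]), 0.73)]
specimen_2 top [(array([664.,  23.,   0.]), 0.42)]
hex_slug side [(array([635., 101.,   0.]), 0.58)]
hex_slug top [(array([640.,  96.,   0.]), 0.63)]
```

View pics/v7.png

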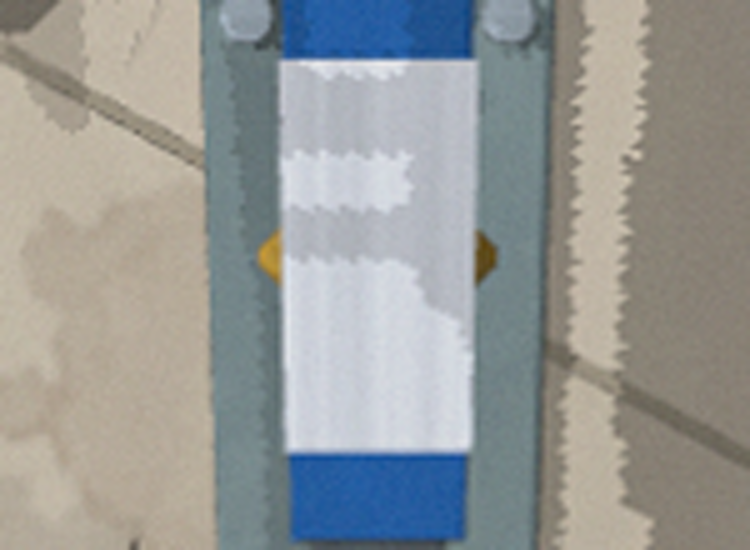

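Both buttons stand fully out through the middle of the collar, at (270,257) and (486,257). The samples haven't moved and the robot touches nothing, so I hand in.

```bash
python3 -c "
from workcell import env
print(env.job_done())"
```

```text
the job is handed in; nothing more can be done
None
```

The bar rest is one hole longer: both buttons have snapped out through the silver collar (seen in the last wrist picture), the sleeve is released, the samples are where they were, and the job is handed in.

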